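# Zero the photometer's filter wheel and click it on to the green filter

## Robot

A 6-joint arm with a two-finger parallel gripper is mounted at the origin on the work surface. World frame = base frame: x ahead of the robot, y to its left, z up, the work surface at z = 0. Lengths are in m, angles in rad, forces in N, time in s.
With the tool pointing down it reaches from about 0.3 to 0.875 m from the base axis. Payload 4.2 kg.
Tool frame: the origin (TCP) lies on the centre line of the jaws, within the pads' length; the fingertips stand 14 mm ahead of it and the grasp point (between the pads) lies 5 mm behind it (r.tip_extent is the distance from the TCP to the fingertips, in m); z points along the fingers, y is the line along which they close (so a half turn about z gives the same grasp; the last joint's range is limited). The gripper opens to 85 mm and grips with 20 to 120 N. Pads are 22 mm wide; open, the fingers measure 114 mm over their backs; the gripper's body (76 mm by 85 mm) begins 54 mm behind the grasp point. The pads swing forward as they close: fully open they stand 13 mm farther back than shut.
Start: joints at [-1.214, 0.32, 1.565, -0, 1.257, -0.02], TCP at [0.212, -0.535, 0.245] pointing down, gripper open.
Joint ranges: [-3.11, 3.11], [-0.84, 2.01], [0.21, 2.61], [-1.34, 4.49], [0.05, 2.63], [-2.56, 2.56]. Speed limits (rad/s): [2.57, 2.57, 3.14, 3.14, 3.14, 3.14].

## Interface

Orientations are given as [roll, pitch, yaw] about the fixed x, y, z axes, in that order (R = Rz(yaw) Ry(pitch) Rx(roll)).
In Python, from rig import r gives the robot as it stands. Calls block until the motion is done:
- r.move_ptp(position, orientation): joint-space move of the TCP to a pose.
- r.move_straight(position, velocity=0.15, attitude=None, force_limit=None): straight line of the TCP; attitude=None keeps the orientation; velocity is the mean speed in m/s. With force_limit (N) it stops when the force on the tool has changed by that much, and returns True; else False.
- r.move_j(angles): joint-space move.
- r.ungrasp() and r.close(force=None): open the fingers fully, or close them until they stop; force is the grip in N (None keeps the last).
- r.wait(seconds).
- r.inverse_kinematics(position, orientation): joint angles nearest the present ones, or None.
- r.get_obs(): the state.
- r.capture(name): name is "side" or "top"; returns a dict with "img" (384x512x3 uint8, blue, green, red), "K" (3x3 intrinsics, pixels), "k1" (the pictures are not rectified: a ray, as slopes to the right and down, at radius r is drawn at 1 + k1 r^2 times it, then the intrinsics apply), "pose" (4x4, takes a point from camera to world coordinates). Camera axes: x right, y down, z forward; pixel columns grow to the right and rows downward; lengths in m; the calibration is good to about 2 mm. A picture is of the moment at which its call begins. There is no depth.
A pose or a line that the arm cannot do raises r.IKError and nothing moves.
- r.sign_off(): hands the job in; it is judged then, once.
The state is a dict: "time": time; "joints": joint angles; "dq": joint speeds; "effort": joint torques, N m; "ee_pos": TCP position; "tcp_rot": TCP orientation; "wrist_force": force on the tool from outside, world axes, zero at the start; "wrist_torque": the same for the moment, N m; "width": finger opening in m; "gripper_force": force on a finger pad.
Only numpy, scipy, OpenCV 4.12 (cv2) and the standard library are available. Lean on these libraries where they do the work, as an engineer would, in place of code of your own. Each camera call takes 0.05 s, during which the arm holds its last target. There are 200 camera calls.

## Task

Zero the photometer's filter wheel: by its black post, turn it back (anticlockwise from above), past filter 1, until you feel it press on the hidden home stop, gently, as the stop is delicate. Then turn it clockwise, counting three clicks from there, so that the third filter (green) sits clicked in at the red index mark, and let go of it. Finally press the green start button fully down and release it; leave the cups and the strip bottle where they stand.

Things in the scene. Friction and masses are not known exactly. Their poses are not given: they have to be found in the camera images.
- photometer: Filter photometer: a white box fixed to the bench, 260 (x) x 340 (y) x 80 mm high, yaw up to 0.3 rad. Origin at the centre of its underside, z up. On its flat deck (80 mm above the bench): the filter wheel left of centre (+y), the green start button right (-y). Angles below are in this frame: 0 = +x, 90 = +y.
- wheel_axis (a point): The wheel's vertical axis at deck height, at x = 0, y = +60 mm of the photometer. The wheel is an aluminium disc of radius 68 mm, its top 13 mm above the deck, with a low hub (18 mm above the deck) and seven round filters 40 degrees apart: 1 violet, 2 blue, 3 green, 4 yellow, 5 orange, 6 red, 7 brown.
- index_mark (a point): Red index mark on the deck beside the wheel's rim, 83 mm from the wheel's axis in the direction 160 degrees. A filter is in place when clicked in at this mark.
- post (a point): Post of the wheel: upright black round pin, 12 mm thick, from 13 to 55 mm above the deck, 55 mm from the wheel's axis. This point is on the pin's axis 10 mm below its top. Grip it from above to turn the wheel; it can pivot between the fingers. Seen from the wheel's axis it is in the direction 120 degrees minus the wheel angle: 120 at filter 1, 40 at filter 3.
- wheel (a joint): Wheel angle, rad, growing clockwise seen from above; 0 = filter 1 at the mark. A click is 0.698 rad (40 degrees): filter n is at 0.698 (n - 1), filter 3 at 1.396. A detent pulls it into the nearest click from up to 0.349 rad off, by some 4 N at the post near the click, none halfway. From -0.349 to -0.7 it pushes on towards home; below -0.7 the wheel is free. Starts at filter 2 to 4.
- home_stop: Home stop. Seen: a flush steel plate, 18 x 30 x 2 mm, on the deck by the rim (origin). The stop is hidden inside, set differently on each instrument: the wheel meets it somewhere from -0.72 to -1.18 rad; only feel tells where. A sprung pin, 8 N/mm, 50 mm from the axis: zeroed when pressed over 3 N for 0.1 s, damaged over 15 N. Let go there, the wheel stays near it.
- start (a joint): Travel of the start button, m: 0 = up, 0.006 = fully down. It springs back when released. Fully down takes 5 N; it counts as pressed beyond 0.004.
- start_top (a point): Centre of the top of the green start button, a round cap of 30 mm diameter, 18 mm above the deck when up, at x = -50, y = -120 mm of the photometer. Pressed straight down.
- cup_a: Closed specimen cup with red screw cap, 58 mm in diameter, 66 mm tall, loose on the bench. Origin at the centre of its underside. To be left alone.
- cup_b: A second such specimen cup, 58 mm in diameter, 66 mm tall. To be left alone.
- strips: Black and blue test-strip bottle, 48 mm in diameter, 110 mm tall, loose on the bench. Origin at the centre of its underside. To be left alone.

How it is judged:
On the way, in this order (a step that is already met when the one before it is completed fails the run):
1. the wheel presses on its home stop with over 3 N (contact force between anything else and home_stop above 3 N), for 0.1 s.
2. the wheel is let go with filter 3 clicked in (value of joint wheel between 1.3263 and 1.4663 rad and contact force between the fingers and anything else below 0.5 N and velocity of joint wheel between -0.1 and 0.1 rad/s), for 0.2 s.
3. the start button is pressed fully while filter 3 is in place (value of joint wheel between 1.3263 and 1.4663 rad and value of joint start above 0.004 m), for 0.05 s.
At the end, for the whole second after the job is handed in: The wheel rests clicked in at filter 3 (wheel angle 1.396 within 0.07 rad), the start button is up again (within 1.5 mm), and the two cups and the strip bottle stand upright within 20 mm of where they were (value of joint wheel between 1.3263 and 1.4663 rad and velocity of joint wheel between -0.05 and 0.05 rad/s and value of joint start below 0.0015 m and distance of each of cup_a, cup_b, strips from where it was at the start of the episode below 0.02 m and angle between each of cup_a, cup_b, strips's own z axis and vertical below 0.2 rad); the robot touches nothing.
It fails at once if the home stop is pressed with over 15 N (contact force between anything else and home_stop above 15 N).
It fails at once if a specimen cup is moved over 20 mm or tipped (distance of cup_a from where it was at the start of the episode above 0.02 m or angle between cup_a's own z axis and vertical above 0.2 rad).
It fails at once if a specimen cup is moved over 20 mm or tipped (distance of cup_b from where it was at the start of the episode above 0.02 m or angle between cup_b's own z axis and vertical above 0.2 rad).
It fails at once if the strip bottle is moved over 20 mm or tipped (distance of strips from where it was at the start of the episode above 0.02 m or angle between strips's own z axis and vertical above 0.2 rad).
It also fails if it takes over 72 s, if anything falls off the work surface, if the arm or the gripper's body presses on something with over 40 N, if the wrist force passes 120 N, or if a joint passes its speed limit or range.

## Working session

There is one attempt and no reset: what is moved stays moved. The work goes in short steps, each a Python script; the robot and the scene stay as the last script left them, time stands still between calls to the robot, and variables do not carry over. Pictures are saved under pics/ and viewed, at most 10 in all, crops included, and the job is handed in when it is done.

```bash
mkdir -p pics; ls; python3 - <<'E'
from rig import r
import cv2,numpy as np,pickle
d={}
for n in("top","side"):
    c=r.capture(n);d[n]=c;cv2.imwrite(f"pics/{n}0.png",cv2.resize(c["img"],None,fx=1.5,fy=1.5,interpolation=cv2.INTER_CUBIC))
    print(n,c["K"].tolist(),c["k1"],np.round(c["pose"],3).tolist())
pickle.dump(d,open("cap0.pkl","wb"))
o=r.get_obs();print(o["time"],o["tcp_rot"],o["wrist_force"])
E
```

```text
pics
top [[383.08684343617534, 0.0, 252.86544217705327], [0.0, 383.08684343617534, 196.44117387711984], [0.0, 0.0, 1.0]] -0.12324120164509568 [[0.019, -0.997, 0.069, 0.547], [-1.0, -0.019, 0.006, 0.037], [-0.005, -0.069, -0.998, 1.069], [0.0, 0.0, 0.0, 1.0]]
side [[392.0098955126364, 0.0, 254.3310300614163], [0.0, 392.0098955126364, 191.00422241591855], [0.0, 0.0, 1.0]] -0.12749340863349726 [[-0.998, -0.047, 0.049, 0.563], [-0.067, 0.752, -0.655, 0.75], [-0.006, -0.657, -0.754, 0.915], [0.0, 0.0, 0.0, 1.0]]
0.1 [-3.13996308e+00 -3.48217635e-05  3.76746323e-01] [0.90496454 0.25535566 0.18831496]
```

View pics/top0.png

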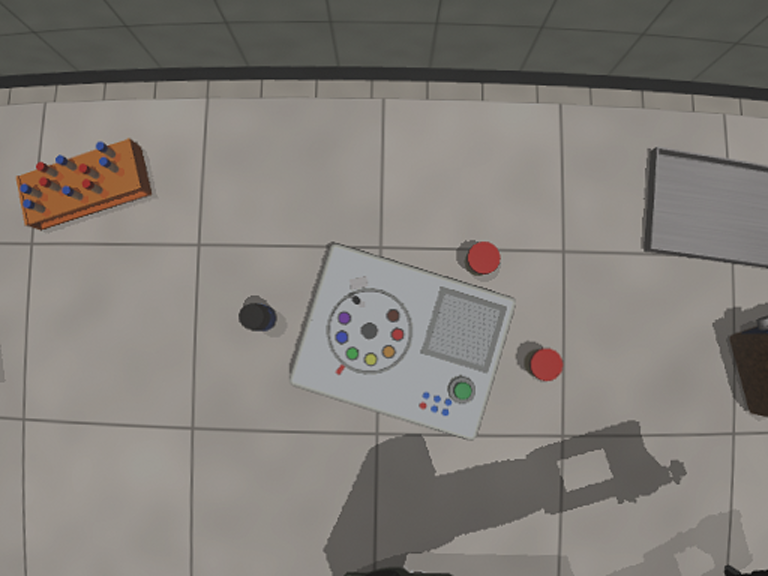

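View pics/side0.png

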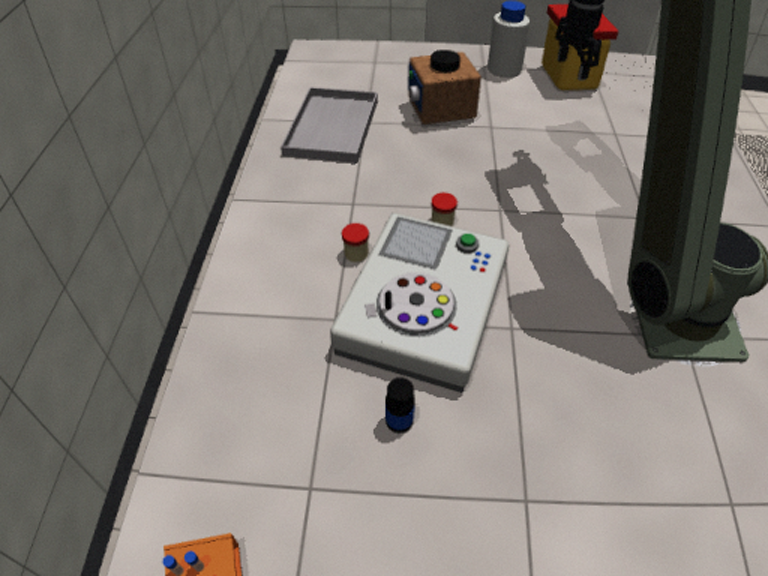

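The instrument is at about (400,340) in the top view, with the green filter already at the mark and the post at (356,300), so the wheel starts at filter 3. The yaw is about -0.28. I'll take enlarged crops for precision.

```bash
python3 - <<'E'
import cv2,pickle
d=pickle.load(open("cap0.pkl","rb"))
t=d["top"]["img"][155:300,185:360];cv2.imwrite("pics/t1.png",cv2.resize(t,None,fx=4,fy=4,interpolation=cv2.INTER_CUBIC))
s=d["side"]["img"][135:265,210:350];cv2.imwrite("pics/s1.png",cv2.resize(s,None,fx=4,fy=4,interpolation=cv2.INTER_CUBIC))
E
```

```text
(no output)
```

View pics/t1.png

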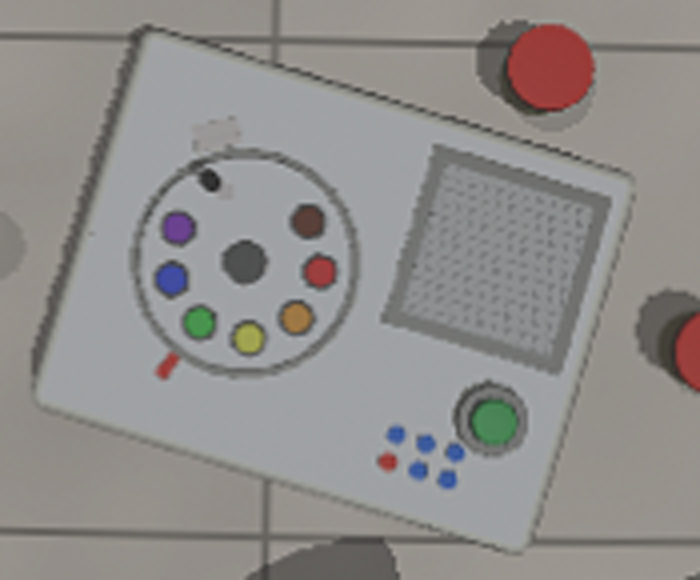

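View pics/s1.png

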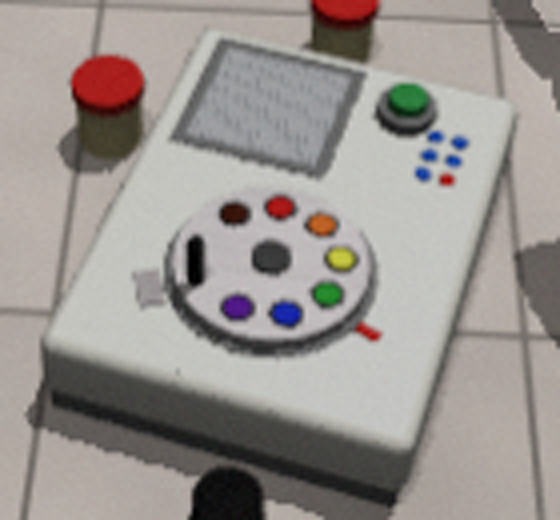

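```bash
cat > geo.py <<'E'
import numpy as np,pickle
from scipy.optimize import least_squares
def proj(c,P):
    T=np.linalg.inv(c["pose"]);q=np.asarray(P)@T[:3,:3].T+T[:3,3]
    s=q[:,:2]/q[:,2:];s=s*(1+c["k1"]*(s**2).sum(1,keepdims=True))
    return s@c["K"][:2,:2].T+c["K"][:2,2]
def world(p,L):
    c,s=np.cos(p[2]),np.sin(p[2]);L=np.asarray(L,float)
    return np.c_[p[0]+c*L[:,0]-s*L[:,1],p[1]+s*L[:,0]+c*L[:,1],L[:,2]]
E
python3 - <<'E'
from geo import *
d=pickle.load(open("cap0.pkl","rb"))
m=np.deg2rad(160)
L=[[0,.06,.098],[-.05,-.12,.098],[.083*np.cos(m),.06+.083*np.sin(m),.081]]
C=[[.128,.168,.08],[.128,-.168,.08],[-.128,-.168,.08],[-.128,.168,.08]]
ob={"top":(L+C,np.array([[244,262],[495,422],[167,366],[147,28],[634,178],[524,552],[37,403]])/4+[185,155]),
"side":(L,np.array([[271,257],[408,99],[368,331]])/4+[210,135])}
def f(p,ks=("top","side")): return np.concatenate([(proj(d[k],world(p,ob[k][0]))-ob[k][1]).ravel() for k in ks])
for ks in(("top",),("side",),("top","side")):
    s=least_squares(f,[.55,0,-.28],args=(ks,));print(ks,s.x,np.round(s.fun,1))
p=s.x;np.save("pose.npy",p)
a=np.deg2rad(40);P=[[.055*np.cos(a),.06+.055*np.sin(a),z] for z in(.093,.135)]
print("post",world(p,P),(proj(d["top"],world(p,P))-[185,155])*4,(proj(d["side"],world(p,P))-[210,135])*4)
print(world(p,L))
E
```

```text
('top',) [ 0.53602079  0.00086251 -0.27617666] [ 0.4  0.1  0.  -0.3  0.3 -0.  -0.5 -0.4  1.2 -0.6  0.9  1.  -2.3  0.2]
('side',) [ 0.53437234  0.00661785 -0.27963314] [-0.  -0.3 -0.  -0.2  0.1  0.5]
('top', 'side') [ 0.5355472   0.00188829 -0.27680879] [-0.   0.3 -0.4 -0.1 -0.1  0.1 -0.8 -0.3  0.8 -0.4  0.4  1.2 -2.7  0.3
 -0.4 -1.7 -0.6 -1.4 -0.3 -1. ]
post [[0.60213461 0.08209748 0.093     ]
 [0.60213461 0.08209748 0.135     ]] [[210.33942904 183.79894387]
 [207.2789475  179.86038536]] [[193.99458111 276.96013138]
 [194.12391599 236.49578066]]
[[ 0.55194443  0.05960424  0.098     ]
 [ 0.45465609 -0.09987924  0.098     ]
 [ 0.484677    0.10822617  0.081     ]]
```

Both cameras' fits agree within about 5 mm and the predicted post matches its pixels, so I'll grasp it, with the closing line tangential.

```bash
cat > h.py <<'E'
from rig import r
from geo import *
p=np.load("pose.npy")
ax=world(p,[[0,.06,.125]])[0]
def post(w,R=.055,z=.125,c=None):   # wheel angle -> TCP pos, attitude, tangent (direction of growing w)
    a=np.deg2rad(120)-w+p[2]; c=ax if c is None else c
    return np.array([c[0]+R*np.cos(a),c[1]+R*np.sin(a),z]),[np.pi,0,a],np.array([np.sin(a),-np.cos(a),0]),np.array([np.cos(a),np.sin(a),0])
def st(w):
    _,_,t,n=post(w);o=r.get_obs();F=np.array(o["wrist_force"])
    print(f"t={o['time']:.2f} w={w:.3f} Ft={F@t:.2f} Fn={F@n:.2f} Fz={F[2]:.2f} Tz={o['wrist_torque'][2]:.3f} width={o['width']:.4f} gf={o['gripper_force']}",np.round(o['ee_pos'],4)); return F@t
E
python3 - <<'E'
from h import *
import cv2
w=1.396;P,A,t,n=post(w)
r.move_ptp(P+[0,0,.08],A);st(w)
c=r.capture("side")["img"];r.move_straight(P,.1);st(w)
r.close(20);st(w);r.wait(.2);st(w)
c=r.capture("side")["img"][100:260,150:350];cv2.imwrite("pics/s2.png",cv2.resize(c,None,fx=3,fy=3))
E
```

```text
t=2.68 w=1.396 Ft=0.46 Fn=-0.14 Fz=-0.32 Tz=0.024 width=0.0854 gf=0.0 [0.6023 0.0812 0.2051]
t=3.68 w=1.396 Ft=-0.37 Fn=0.46 Fz=0.63 Tz=0.024 width=0.0856 gf=0.0 [0.6026 0.0821 0.1256]
t=4.35 w=1.396 Ft=-2.64 Fn=0.25 Fz=1.41 Tz=0.041 width=0.0109 gf=20.59985876083374 [0.602  0.0827 0.1252]
t=4.55 w=1.396 Ft=-3.27 Fn=0.14 Fz=2.36 Tz=-0.001 width=0.0110 gf=20.66416472196579 [0.602  0.0826 0.1252]
```

View pics/s2.png

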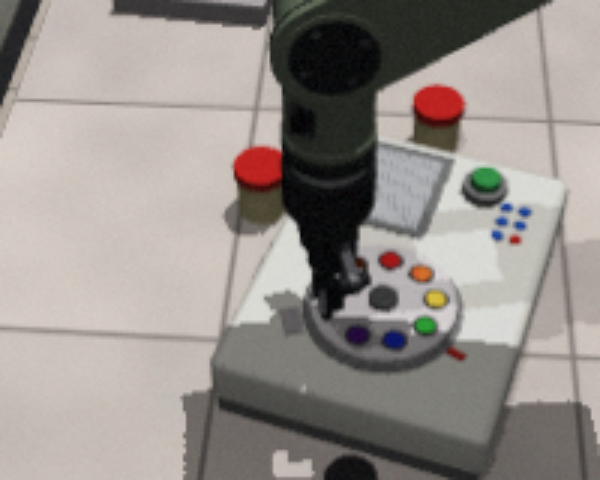

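The gripper is holding the post: width is 11 mm and the force on it is the expected small detent pull. Next I turn back to about -0.65, logging forces to refine the axis.

```bash
python3 - <<'E'
from h import *
for w in np.linspace(1.396,-.65,16)[1:]:
    P,A,t,n=post(w);r.move_straight(P,.06,attitude=A);st(w)
E
```

```text
t=4.88 w=1.260 Ft=1.29 Fn=-0.35 Fz=1.35 Tz=-0.018 width=0.0115 gf=20.590175986289978 [0.5992 0.0882 0.1252]
t=5.17 w=1.123 Ft=-0.57 Fn=1.33 Fz=1.83 Tz=-0.054 width=0.0110 gf=20.59305489063263 [0.5948 0.0946 0.1252]
t=5.45 w=0.987 Ft=-0.93 Fn=2.40 Fz=1.32 Tz=-0.014 width=0.0111 gf=20.61735838651657 [0.5895 0.1004 0.1252]
t=5.73 w=0.850 Ft=-3.07 Fn=3.53 Fz=1.54 Tz=0.006 width=0.0108 gf=20.66758096218109 [0.5835 0.1051 0.1252]
t=6.02 w=0.714 Ft=-2.36 Fn=4.57 Fz=3.21 Tz=0.107 width=0.0110 gf=20.75154572725296 [0.5769 0.1091 0.1252]
t=6.30 w=0.578 Ft=2.39 Fn=3.92 Fz=1.59 Tz=0.003 width=0.0108 gf=20.563913583755493 [0.5711 0.1115 0.1252]
t=6.58 w=0.441 Ft=1.47 Fn=4.63 Fz=1.22 Tz=0.061 width=0.0108 gf=20.611395835876465 [0.5634 0.1137 0.1252]
t=6.87 w=0.305 Ft=1.97 Fn=5.35 Fz=1.62 Tz=0.089 width=0.0111 gf=20.674080848693848 [0.5555 0.1147 0.1252]
t=7.15 w=0.168 Ft=-1.53 Fn=4.11 Fz=3.81 Tz=0.038 width=0.0108 gf=20.920483767986298 [0.547  0.1143 0.1251]
t=7.43 w=0.032 Ft=-0.59 Fn=3.51 Fz=5.25 Tz=0.062 width=0.0113 gf=20.912465751171112 [0.5402 0.113  0.1251]
t=7.72 w=-0.104 Ft=1.23 Fn=1.68 Fz=3.08 Tz=-0.007 width=0.0111 gf=20.77822834253311 [0.5337 0.111  0.1251]
t=8.00 w=-0.241 Ft=1.58 Fn=-0.68 Fz=4.63 Tz=0.094 width=0.0110 gf=20.82986444234848 [0.5266 0.1077 0.1251]
t=8.28 w=-0.377 Ft=-0.14 Fn=-1.88 Fz=4.70 Tz=0.081 width=0.0111 gf=20.844596922397614 [0.5202 0.1035 0.1251]
t=8.57 w=-0.514 Ft=-1.08 Fn=-3.99 Fz=3.83 Tz=0.031 width=0.0112 gf=20.808847546577454 [0.5147 0.0986 0.1251]
t=8.85 w=-0.650 Ft=-2.17 Fn=-4.75 Fz=2.76 Tz=0.063 width=0.0111 gf=20.789749324321747 [0.51   0.0931 0.1251]
```

```bash
python3 - <<'E'
from h import *
def ft(t,n=3):
    v=[]
    for _ in range(n): r.wait(.02);v.append(np.array(r.get_obs()["wrist_force"])@t)
    return np.mean(v)
w=-.65;L=[]
while w>-1.35:
    w-=.005;P,A,t,n=post(w);r.move_straight(P,.02,attitude=A,force_limit=6)
    f=ft(t);L.append((round(w,3),round(f,2)))
    if f>6: break
o=r.get_obs();print(L[::4],L[-10:]);st(w)
r.wait(.3);print(ft(t,6));st(w)
E
```

```text
[(-0.655, np.float64(-1.77)), (-0.675, np.float64(-0.72)), (-0.695, np.float64(0.17)), (-0.715, np.float64(0.26)), (-0.735, np.float64(0.05)), (-0.755, np.float64(0.07)), (-0.775, np.float64(0.72)), (-0.795, np.float64(0.17)), (-0.815, np.float64(-0.16)), (-0.835, np.float64(0.02)), (-0.855, np.float64(0.37)), (-0.875, np.float64(0.32)), (-0.895, np.float64(0.48)), (-0.915, np.float64(0.77)), (-0.935, np.float64(0.62)), (-0.955, np.float64(0.48)), (-0.975, np.float64(0.38)), (-0.995, np.float64(-0.09)), (-1.015, np.float64(1.0)), (-1.035, np.float64(1.9)), (-1.055, np.float64(4.1)), (-1.075, np.float64(5.86))] [(-1.035, np.float64(1.9)), (-1.04, np.float64(2.4)), (-1.045, np.float64(2.65)), (-1.05, np.float64(3.68)), (-1.055, np.float64(4.1)), (-1.06, np.float64(4.9)), (-1.065, np.float64(5.35)), (-1.07, np.float64(5.25)), (-1.075, np.float64(5.86)), (-1.08, np.float64(6.3))]
t=34.65 w=-1.080 Ft=6.28 Fn=-4.25 Fz=-0.66 Tz=-0.139 width=0.0114 gf=20.556358695030212 [0.5013 0.0749 0.1251]
6.4208431120294485
t=35.05 w=-1.080 Ft=6.04 Fn=-5.55 Fz=-1.67 Tz=-0.062 width=0.0110 gf=20.556228160858154 [0.5013 0.0748 0.1251]
```

The contact ramp is clear, at about 6.4 N and held. Now clockwise to filter 3, then release and check.

```bash
python3 - <<'E'
from h import *
import cv2
for w in np.linspace(-1.08,1.365,18)[1:]:
    P,A,t,n=post(w);r.move_straight(P,.06,attitude=A)
st(w);r.ungrasp();r.wait(.35);st(w)
r.move_straight(P+[0,0,.075],.15);st(w)
B=world(p,[[-.05,-.12,.17]])[0]
r.move_ptp(B,[np.pi,0,p[2]+np.pi/2]);st(w)
c=r.capture("side")["img"][100:260,150:350];cv2.imwrite("pics/s3.png",cv2.resize(c,None,fx=3,fy=3))
c=r.capture("top")["img"][155:300,185:360];cv2.imwrite("pics/t3.png",cv2.resize(c,None,fx=4,fy=4))
E
```

```text
t=40.01 w=1.365 Ft=1.50 Fn=3.13 Fz=2.85 Tz=-0.087 width=0.0112 gf=20.82983046770096 [0.6016 0.0834 0.125 ]
t=41.07 w=1.365 Ft=0.60 Fn=0.63 Fz=-0.54 Tz=0.015 width=0.0854 gf=0.0 [0.6014 0.0837 0.125 ]
t=41.72 w=1.365 Ft=0.84 Fn=0.89 Fz=-1.10 Tz=-0.001 width=0.0853 gf=0.0 [0.6009 0.0836 0.1993]
t=42.83 w=1.365 Ft=0.81 Fn=-0.40 Fz=-0.11 Tz=-0.023 width=0.0855 gf=0.0 [ 0.455  -0.0997  0.1697]
```

View pics/s3.png

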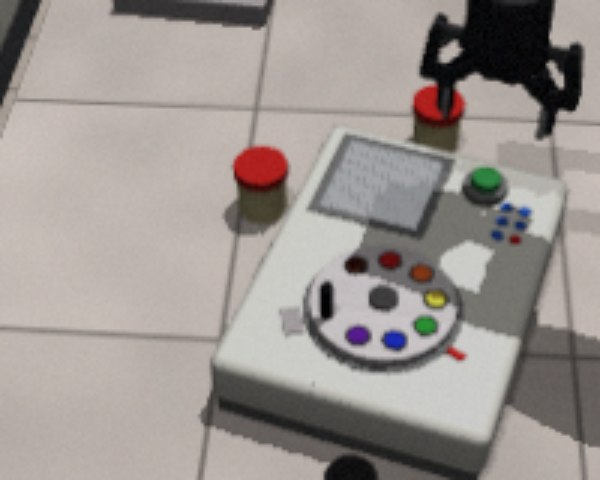

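View pics/t3.png

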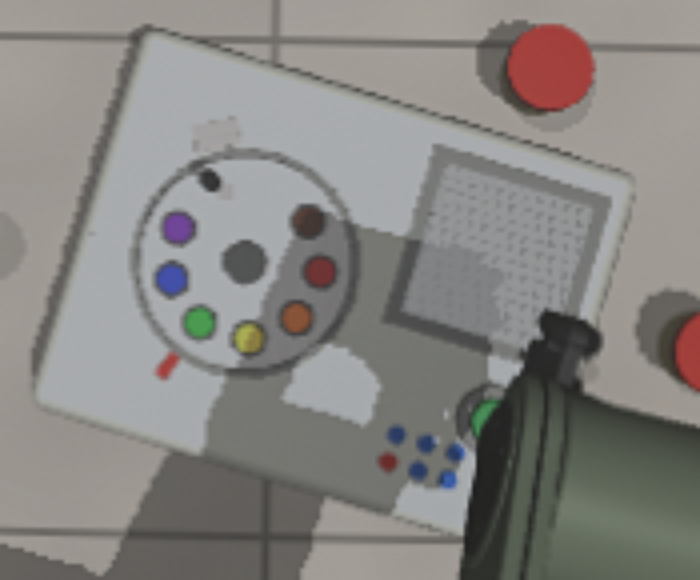

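The green filter is at (200,323), exactly where it was at the mark, and the wheel is free. Now the button press with closed fingers.

```bash
python3 - <<'E'
from h import *
r.close(20)
B=world(p,[[-.05,-.12,0]])[0]
r.move_straight(B+[0,0,.118],.1);st(0)
print(r.move_straight(B+[0,0,.103],.02,force_limit=15));st(0);r.wait(.15);st(0)
r.move_straight(B+[0,0,.19],.1);r.wait(.3);st(0)
import cv2
c=r.capture("side")["img"][100:260,150:350];cv2.imwrite("pics/s4.png",cv2.resize(c,None,fx=3,fy=3))
E
```

```text
t=44.36 w=0.000 Ft=-0.69 Fn=-0.15 Fz=-0.47 Tz=-0.025 width=0.0003 gf=0.0 [ 0.455  -0.1     0.1183]
True
t=44.88 w=0.000 Ft=-2.42 Fn=1.83 Fz=7.35 Tz=-0.006 width=0.0001 gf=3.9383917645500333 [ 0.4553 -0.1     0.11  ]
t=45.03 w=0.000 Ft=-1.39 Fn=1.09 Fz=7.74 Tz=0.022 width=-0.0000 gf=3.903098396704081 [ 0.4553 -0.1     0.11  ]
t=46.29 w=0.000 Ft=-0.02 Fn=-0.54 Fz=0.58 Tz=-0.037 width=0.0003 gf=0.0 [ 0.4545 -0.0999  0.1896]
```

View pics/s4.png

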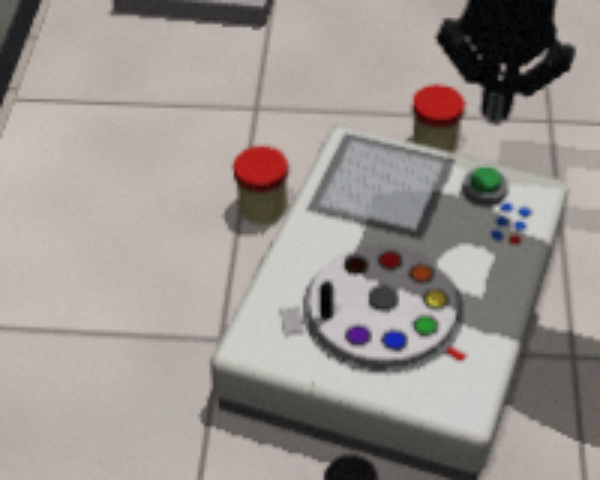

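The press stopped at TCP z = 0.110, higher than expected, with 7.7 N. I'll press again in steps to see the force-travel curve and be certain.

```bash
python3 - <<'E'
from h import *
print(r.tip_extent)
B=world(p,[[-.05,-.12,0]])[0]
r.move_straight(B+[0,0,.121],.1)
for z in np.arange(.120,.1029,-.001):
    r.move_straight(B+[0,0,z],.02);r.wait(.05);o=r.get_obs();f=o["wrist_force"][2]
    print(round(z,4),round(o["ee_pos"][2],4),round(f,1),end=" | ")
    if f>20:break
r.wait(.1);r.move_straight(B+[0,0,.19],.1);r.wait(.3);st(0)
E
```

```text
0.014
0.12 0.1204 0.1 | 0.119 0.119 0.5 | 0.118 0.1179 -0.1 | 0.117 0.117 -0.9 | 0.116 0.1161 0.5 | 0.115 0.1151 1.1 | 0.114 0.1141 2.1 | 0.113 0.1131 2.3 | 0.112 0.1121 4.3 | 0.111 0.1111 4.4 | 0.11 0.1101 4.9 | 0.109 0.1099 11.7 | 0.108 0.1098 18.8 | 0.107 0.1097 26.9 | t=52.77 w=0.000 Ft=-0.15 Fn=0.19 Fz=0.17 Tz=-0.030 width=0.0002 gf=0.0 [ 0.4545 -0.0998  0.1896]
```

The spring ramp runs from about 0.116 to a hard bottom at 0.110, so the full 6 mm of travel was reached. Handing in.

```bash
python3 -c "
from rig import r
print(r.sign_off())"
```

```text
the job is handed in; nothing more can be done
None
```

The wheel was pressed on its home stop at about 6.4 N, turned clockwise and let go with filter 3 (green) clicked in, and the start button was pressed fully and released (twice, the second time to confirm full travel); the job was handed in at about 53 s, and the sign-off call returned no verdict.

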